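Shut the topping case on the taqueria counter

ROBOT

A 7-joint arm with a two-finger parallel gripper is mounted at the origin on the work surface. World frame = base frame: x ahead of the robot, y to its left, z up, the work surface at z = 0. Lengths are in m, angles in rad, forces in N, time in s.
With the tool pointing down it reaches from about 0.425 to 0.875 m from the base axis. Payload 4.7 kg.
Tool frame: the origin (TCP) lies at the very end of the fingers, on their centre line; the grasp point (between the pads) lies 19 mm behind it; z points along the fingers, y is the line along which they close (so a half turn about z gives the same grasp; the last joint's range is limited). The gripper opens to 87 mm and grips with 3 to 60 N. Pads are 19 mm wide; open, the fingers measure 117 mm over their backs; the gripper's body (75 mm by 190 mm) begins 51 mm behind the grasp point.
Start: joints at [-1.131, 0.321, -0.07, 1.45, 0.023, 1.371, -0.057], TCP at [0.269, 0.592, 0.223] pointing down, gripper open.
Joint ranges: [-2.86, 2.86], [-0.3, 2.09], [-1.38, 1.24], [0.06, 2.45], [-1.56, 4.7], [0.09, 2.05], [-2.69, 2.69]. Speed limits (rad/s): [2.57, 2.57, 3.14, 3.14, 3.14, 3.14, 3.14].

INTERFACE

Orientations are given as a rotation vector (axis times angle).
In Python, from bench import ctrl, vision gives the robot as it stands.
- The arm moves only by the tool jog_arm, never from a script. Its argument "increments" is a list of rows, each an object of numbers: "tx", "ty", "tz": the shift along the tool's x, y, z in mm; "wx", "wy", "wz": the turn, a rotation vector about the tool's x, y, z in rad; "gripper": the opening, from 0 (shut) to 1 (fully open). In form: [{"tx": .., "ty": .., "tz": .., "wx": .., "wy": .., "wz": .., "gripper": ..}, ...]. A call has exactly 5 rows; each row is the pose to reach, as a shift and turn from the pose commanded when the call began, along the tool's axes at that moment; what a row does not reach only later rows make up. A row lasts 1/12 s, in which the tool goes at most 41.7 mm and 7.16 degrees, less where a joint would pass 70% of its speed; a pose out of reach is approached as far as the arm can. A call with a gripper value outside its range is refused whole. The fingers move at their own pace and stop on an object; "grip_force" is the grip in N (left out, the last holds). Time passes only in rows, so rows that repeat a pose let the fingers close, or fill a call up. It gives the time, the measured TCP pose, the force, the opening and the grip force at its end, in the units of the state.
- ctrl.get_state(): the state, without advancing time (a new reading comes with each control period).
- vision.get_image(name): name is "scene" or "top" or "wrist"; returns a dict with "color" (420x560x3 uint8, blue, green, red), "fx", "fy", "cx", "cy" (pixels), "k1" (the pictures are not rectified: a ray, as slopes to the right and down, at radius r is drawn at 1 + k1 r^2 times it, then the intrinsics apply), "extrinsics" (4x4, takes a point from world to camera coordinates). Camera axes: x right, y down, z forward; pixel columns grow to the right and rows downward; lengths in m; the calibration is good to about 2 mm. A picture is of the moment at which its call begins. There is no depth.
- ctrl.close_job(): hands the job in; it is judged then, once.
Trained networks look in the newest picture that a camera, given by its name, has taken for a name from the list of things; names that differ only in an ending like _2 or _b are one class to them, and where a whole thing is asked for, a point or a joint stands for the part that bears it (a point fixed in the world has none). Each returns a list of dicts, best first, with "conf" (0 to 1); they miss things now and then, are a little off and sometimes report something else, mostly with a low value. They report only what shows in the picture. A call takes as long as a camera call. They do not tell look-alikes from the thing itself.
- vision.spot_in(camera, thing): "bbox" ([left, top, right, bottom] in pixels, round what is visible of it).
The state is a dict: "time": time; "joint_positions": joint angles; "qd": joint speeds; "joint_torque": joint torques, N m; "position": TCP position; "tool_rot": TCP orientation; "ft_force": force on the tool from outside, world axes, zero at the start; "torque": the same for the moment, N m; "grip_width": opening from 0.0 (shut) to 1.0 (fully open); "grip_force": force on a finger pad.
Only numpy, scipy, OpenCV 4.12 (cv2) and the standard library are available. Lean on these libraries where they do the work, as an engineer would, in place of code of your own. Each camera call takes 0.05 s, during which the arm holds its last target. There are 200 camera calls.

TASK

Two steel topping cases with see-through sliding guards stand open on the bar counter. Push the guard of the longer case shut by its black upright handle, fully home until the spring catch clicks and keeps it shut by itself. Leave the shorter case open, and the glass between the two cases standing where it is.

Things in the scene. Friction and masses are not known exactly. Their poses are not given: they have to be found in the camera images.
- long_case: The LONGER topping case: brushed-steel box fixed to the counter, 326 mm long (x), 190 wide (y), rims 104 mm high, limes and oranges inside. Its near half has a fixed steel cover; the guard slides along +x over the open far half. Origin: centre of its underside; +x is the shutting direction, away from the robot, turned up to 0.25 rad. A bridge 129 mm high crosses it at x = +130 mm.
- guard (a joint): Guard of the longer case (clear panel in a steel frame, top 94 mm up), m: 0 shut and latched, grows as it opens; starts at 0.09 to 0.125. Slides with 2 to 4 N, up to 10 N from 0.022 to 0.01, where its ramp lifts the catch. The catch drops at 0; solid stop at -0.005. Let go before that, a light spring rolls it back open; once caught it stays within 2 mm of 0.
- guard_handle (a point): Middle of the top edge of the longer case's handle, 134 mm above the counter: a black upright plate on the guard, 75 mm wide along y, 12 mm thick along x, free from 94 to 134 mm up. Push its near (-x) face or pinch it across x. The point's x axis is the level shutting direction, z up. It moves with the guard; shut, it lies at x = +35 mm, y = 0 of the case.
- guard_catch (a joint): Spring catch of the longer case, m: dark roller and button at the bridge at the case's far end. 0 is down; the guard's ramp lifts it about 7 mm in the last 22 mm of travel and it snaps back to 0 when the guard is home (the click). It needs no touching.
- small_guard (a joint): Guard of the SHORTER case (246 mm long, 130 wide, otherwise alike, handle 50 mm wide, spoons inside), m: 0 is shut; it starts open at 0.065 to 0.085 and is to be left so. The two cases stand side by side, their centres 0.38 to 0.53 m apart; either may be on the left.
- glass: Clear empty stemless tumbler, 74 mm across, 110 mm high, loose, upright on the counter between the two cases; origin at the centre of its underside.
Things that resemble listed ones, but are neither listed nor needed, are in the scene too. Leave any red look-alike of the glass alone.

How it is judged:
At the end, for the whole second after the job is handed in: The longer case's guard is shut to within 6 mm with its catch down (within 3 mm) and stays so untouched; the shorter case's guard is still open by more than 45 mm; the glass is upright (within 0.15 rad) and within 30 mm of where it was (value of joint guard below 0.006 m and value of joint guard_catch below 0.003 m and value of joint small_guard above 0.045 m and distance of glass from where it was at the start of the episode below 0.03 m and angle between glass's own z axis and vertical below 0.15 rad).
It fails at once if the shorter case's guard is pushed shut (below 40 mm open) (value of joint small_guard below 0.04 m).
It fails at once if the glass is knocked over (angle between glass's own z axis and vertical above 0.5 rad).
It also fails if it takes over 32 s, if anything falls off the work surface, if the arm or the gripper's body presses on something with over 40 N, if the wrist force passes 120 N, or if a joint passes its speed limit or range.

## Working session

There is one attempt and no reset: what is moved stays moved. The work goes in short steps, Python scripts to look and compute and a tool call to move; the robot and the scene stay as the last step left them, time stands still between calls to the robot, and variables do not carry over. Pictures are saved under pics/ and viewed, at most 10 in all, crops included, and the job is handed in when it is done.

Besides the shell and the picture viewer there is one more tool, called after "Emit:" in YAML: its name, and indented under it one key for each argument. jog_arm: Moves the arm, as the interface text tells. Its arguments: {"type":"object","properties":{"increments":{"type":"array"},"grip_force":{"type":"number"}},"required":["increments"]}

```bash
mkdir -p pics; cat > h.py <<'E'
import numpy as np, cv2
from bench import ctrl, vision
from scipy.spatial.transform import Rotation as R
def cam(im):
    K=np.array([[im["fx"],0,im["cx"]],[0,im["fy"],im["cy"]],[0,0,1.]]); return K,np.array([im["k1"],0,0,0,0.]),np.array(im["extrinsics"])
def ray(im,uv,z):
    K,d,E=cam(im); n=cv2.undistortPoints(np.array([[uv]],float),K,d)[0,0]
    Rm,t=E[:3,:3],E[:3,3]; c=-Rm.T@t; v=Rm.T@np.array([n[0],n[1],1]); return c+v*(z-c[2])/v[2]
def proj(im,P):
    K,d,E=cam(im); return cv2.projectPoints(np.array(P,float).reshape(-1,3),cv2.Rodrigues(E[:3,:3])[0],E[:3,3],K,d)[0][:,0]
E
python3 - <<'E'
from h import *
for n in("top","scene"):
    im=vision.get_image(n); cv2.imwrite(f"pics/{n}0.png",im["color"])
    for t in("long_case","guard_handle","guard_catch","small_guard","glass"):
        for r in vision.spot_in(n,t)[:3]:
            b=r["bbox"];c=((b[0]+b[2])/2,(b[1]+b[3])/2)
            print(n,t,round(r["conf"],2),np.round(b),ray(im,c,.13 if 'handle' in t else .1).round(3))
print(ctrl.get_state())
E
```

```text
top long_case 0.75 [ 88. 179. 234. 364.] [0.482 0.235 0.1  ]
top long_case 0.51 [109. 231. 209. 331.] [0.463 0.238 0.1  ]
top guard_handle 0.55 [109. 231. 210. 331.] [0.464 0.228 0.13 ]
top guard_handle 0.49 [364. 192. 419. 254.] [ 0.58 -0.21  0.13]
top guard_catch 0.46 [108. 230. 212. 333.] [0.463 0.236 0.1  ]
top small_guard 0.59 [364. 188. 415. 253.] [ 0.589 -0.213  0.1  ]
top glass 0.93 [223. 113. 259. 160.] [0.758 0.087 0.1  ]
top glass 0.91 [268. 186. 299. 224.] [ 0.617 -0.002  0.1  ]
top glass 0.76 [276. 240. 312. 280.] [ 0.507 -0.023  0.1  ]
scene long_case 0.59 [317. 150. 521. 334.] [0.525 0.249 0.1  ]
scene guard_handle 0.67 [370. 173. 492. 275.] [0.501 0.25  0.13 ]
scene guard_catch 0.47 [368. 248. 384. 271.] [0.602 0.205 0.1  ]
scene small_guard 0.68 [163. 120. 233. 176.] [ 0.597 -0.223  0.1  ]
scene glass 0.89 [242. 271. 287. 333.] [0.78 0.1  0.1 ]
scene glass 0.74 [254. 190. 292. 248.] [0.644 0.012 0.1  ]
scene glass 0.64 [282. 147. 325. 207.] [ 0.528 -0.     0.1  ]
{'time': 0.6, 'joint_positions': array([-1.1309038 ,  0.320948  , -0.07007469,  1.45052872,  0.02257751,
        1.37082291, -0.05690157]), 'qd': array([-3.47760326e-04, -1.58442820e-03,  4.01411556e-05, -5.21596777e-04,
       -8.45833294e-04,  7.91135420e-04, -1.88202462e-03]), 'joint_torque': array([-6.67822133e-04, -4.90798795e+01, -4.03034342e-01, -3.12613678e+01,
       -6.37272256e-02,  3.36773414e-02,  2.21156427e-06]), 'position': array([0.26850801, 0.59194788, 0.22260568]), 'tool_rot': array([6.63797817e-01, 3.07061327e+00, 1.10738939e-04]), 'ft_force': array([-0.29007256, -0.38334337, -0.03609349]), 'torque': array([ 0.00583282, -0.03618258, -0.01783588]), 'grip_force': 0.0, 'grip_width': 0.9982539241240832}
```

View pics/top0.png

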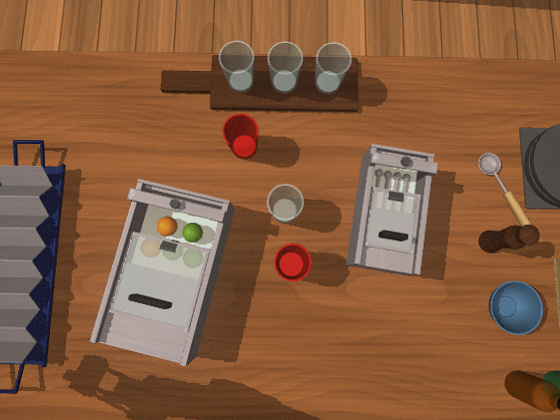

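View pics/scene0.png

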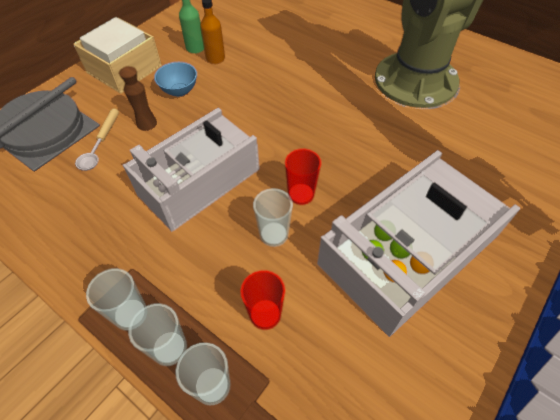

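The top view shows the longer case on the left, with its handle near (150,301) and bridge catch near (175,204). The real glass is at (285,203), and the shorter case is at right with its handle at (393,236). Next I measure the handle and yaw.

```bash
python3 - <<'E'
from h import *
P={}
for n,(x0,y0,x1,y1) in (("top",(118,285,182,318)),("scene",(415,175,475,225))):
    im=vision.get_image(n); g=im["color"][y0:y1,x0:x1].max(2); m=(g<60).astype(np.uint8)
    k,l,s,c=cv2.connectedComponentsWithStats(m); i=1+s[1:,4].argmax()
    pts=np.argwhere(l==i)[:,::-1]+[x0,y0]; box=cv2.boxPoints(cv2.minAreaRect(pts.astype(np.float32)))
    print(n,s[i],c[i]+[x0,y0],box.round(1).tolist())
    for z in(.114,.134): print(z,ray(im,c[i]+[x0,y0],z).round(3),[ray(im,b,z)[:2].round(3).tolist() for b in box])
    P[n]=im
    print("cam",(-im["extrinsics"][:3,:3].T@im["extrinsics"][:3,3]).round(3))
im=P["top"]
c=[ray(im,u,.104) for u in((93,341),(188,363),(231,203))]
print(np.round(c,3)); d=c[2]-c[1]; print("yaw long",np.arctan2(d[1],d[0]),np.linalg.norm(d)); d=c[0]-c[1];print(np.arctan2(-d[0],d[1]),np.linalg.norm(d))
E
```

```text
top [ 11   9  43  15 308] [149.90584416 301.05194805] [[128.10000610351562, 299.5], [129.89999389648438, 292.20001220703125], [171.39999389648438, 302.6000061035156], [169.5, 309.8999938964844]]
0.114 [0.426 0.249 0.114] [[0.428, 0.29], [0.442, 0.288], [0.424, 0.208], [0.41, 0.211]]
0.134 [0.427 0.243 0.134] [[0.429, 0.284], [0.443, 0.281], [0.425, 0.203], [0.412, 0.206]]
cam [0.472 0.007 0.95 ]
scene [ 12   9  39  35 628] [445.58280255 201.17356688] [[424.20001220703125, 195.10000610351562], [433.6000061035156, 182.5], [466.3999938964844, 207.10000610351562], [457.0, 219.6999969482422]]
0.114 [0.426 0.248 0.114] [[0.437, 0.21], [0.399, 0.211], [0.416, 0.284], [0.452, 0.282]]
0.134 [0.443 0.249 0.134] [[0.454, 0.213], [0.417, 0.213], [0.433, 0.284], [0.468, 0.282]]
cam [0.972 0.285 0.749]
[[0.35  0.355 0.104]
 [0.313 0.173 0.104]
 [0.619 0.103 0.104]]
yaw long -0.22767659155020886 0.31394888226665557
-0.20080153720228072 0.18537938770210624
```

Emit:
jog_arm:
  increments:
    - {"tx":-25,"ty":-26,"tz":-20,"wz":0,"gripper":0}
    - {"tx":-50,"ty":-52,"tz":-40,"wz":-0.05,"gripper":0}
    - {"tx":-80,"ty":-83,"tz":-40,"wz":-0.1,"gripper":0}
    - {"tx":-110,"ty":-114,"tz":-40,"wz":-0.16,"gripper":0}
    - {"tx":-124,"ty":-129,"tz":-40,"wz":-0.208,"gripper":0}

```text
validation failed for argument at $.in...
```

```bash
cat >> h.py <<'E'
def goal(p):
    s=ctrl.get_state(); Rt=R.from_rotvec(s["tool_rot"]); print(s["time"],s["position"].round(4),s["ft_force"].round(1),s["grip_width"],"toolx",Rt.as_matrix()[:,0].round(3))
    print("shift mm",(Rt.inv().apply(np.array(p)-s["position"])*1000).round(1),"yaw err",np.arctan2(*(-Rt.as_matrix()[[1,0],0]))+.217)
E
python3 -c "
from h import *
goal([.388,.2546,.2])"
```

```text
0.7 [0.2685 0.592  0.2226] [ 0.2 -0.6  0.2] 0.9990780997003175 toolx [-0.911  0.413 -0.   ]
shift mm [-248.2 -257.9   22.6] yaw err -0.20874837007270922
```

Emit:
jog_arm:
  increments:
    - {"tx":-25,"ty":-26,"tz":-20,"wx":0,"wy":0,"wz":0,"gripper":0}
    - {"tx":-50,"ty":-52,"tz":-40,"wx":0,"wy":0,"wz":-0.05,"gripper":0}
    - {"tx":-80,"ty":-83,"tz":-40,"wx":0,"wy":0,"wz":-0.1,"gripper":0}
    - {"tx":-110,"ty":-114,"tz":-40,"wx":0,"wy":0,"wz":-0.16,"gripper":0}
    - {"tx":-124,"ty":-129,"tz":-40,"wx":0,"wy":0,"wz":-0.208,"gripper":0}

```text
time: 1.12
position: [0.3309, 0.4188, 0.2634]
tool_rot: [0.344, 3.121, -0.001]
ft_force: [1.7, -0.5, -0.1]
grip_width: 0.705
grip_force: 0.0
```

```bash
python3 -c "
from h import *
goal([.388,.2546,.2])"
```

```text
1.1167 [0.3309 0.4188 0.2634] [ 1.7 -0.5 -0.1] 0.7050845144490172 toolx [-0.976  0.218 -0.002]
shift mm [ -91.4 -147.8   63.7] yaw err -0.0025341232205295383
```

Emit:
jog_arm:
  increments:
    - {"tx":-20,"ty":-30,"tz":0,"wx":0,"wy":0,"wz":0,"gripper":0}
    - {"tx":-40,"ty":-62,"tz":10,"wx":0,"wy":0,"wz":0,"gripper":0}
    - {"tx":-62,"ty":-95,"tz":25,"wx":0,"wy":0,"wz":0,"gripper":0}
    - {"tx":-82,"ty":-125,"tz":45,"wx":0,"wy":0,"wz":0,"gripper":0}
    - {"tx":-91,"ty":-148,"tz":63,"wx":0,"wy":0,"wz":0,"gripper":0}

```text
time: 1.53
position: [0.3871, 0.2555, 0.1994]
tool_rot: [0.347, 3.12, 0.001]
ft_force: [0.2, -0.6, 0.0]
grip_width: 0.323
grip_force: 0.0
```

```bash
python3 - <<'E'
from h import *
for n in("wrist","scene"):
    im=vision.get_image(n); cv2.imwrite(f"pics/{n}1.png",im["color"])
    print(n,proj(im,[[.427,.246,.134],[.388,.2546,.112]]).round().tolist())
goal([.388,.2546,.112])
E
```

```text
wrist [[272.0, 273.0], [272.0, 216.0]]
scene [[448.0, 195.0], [457.0, 190.0]]
1.6333 [0.385  0.253  0.1968] [-0.4 -0.7 -0.3] 0.23588238983320414 toolx [-0.975  0.224  0.003]
shift mm [-2.8  2.6 84.8] yaw err -0.008477719188189653
```

View pics/wrist1.png

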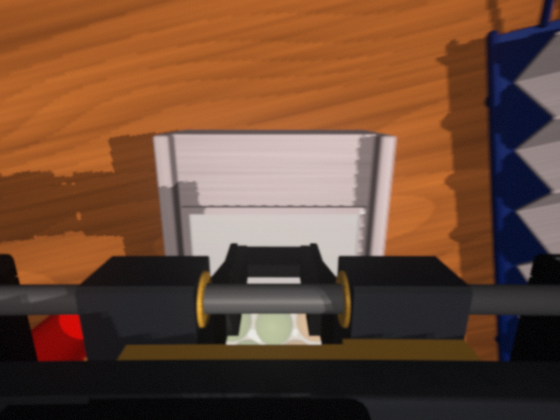

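View pics/scene1.png

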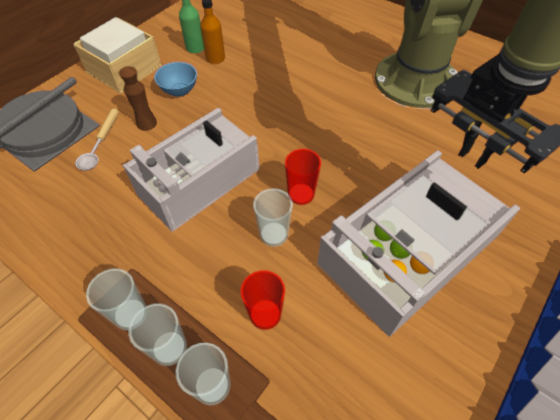

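The wrist view shows the case lined up with the tool, its near rim at row 132 and the handle near (272,260). The scene view shows the fingertips around (480,160), clear behind the handle at (446,200). Now I descend.

Emit:
jog_arm:
  increments:
    - {"tx":-1,"ty":1,"tz":20,"wx":0,"wy":0,"wz":0,"gripper":0}
    - {"tx":-1,"ty":1,"tz":45,"wx":0,"wy":0,"wz":0,"gripper":0}
    - {"tx":-1,"ty":1,"tz":70,"wx":0,"wy":0,"wz":0,"gripper":0}
    - {"tx":-1,"ty":1,"tz":84,"wx":0,"wy":0,"wz":0,"gripper":0}
    - {"tx":-1,"ty":1,"tz":84,"wx":0,"wy":0,"wz":0,"gripper":0}

```text
time: 2.05
position: [0.3841, 0.2593, 0.1129]
tool_rot: [-0.339, -3.119, 0.006]
ft_force: [-0.6, -0.4, 0.2]
grip_width: 0.006
grip_force: 0.0
```

```bash
python3 - <<'E'
from h import *
im=vision.get_image("scene"); cv2.imwrite("pics/s2.png",cv2.resize(im["color"][80:330,300:540],None,fx=2.3,fy=2.3))
goal([.5093,.2249,.112])
E
```

```text
2.1 [0.3852 0.26   0.1147] [-0.4 -0.3  0.1] 0.005476479994589554 toolx [-0.977  0.215  0.002]
shift mm [-128.8   -7.5    2.5] yaw err 0.00015239286000218177
```

View pics/s2.png

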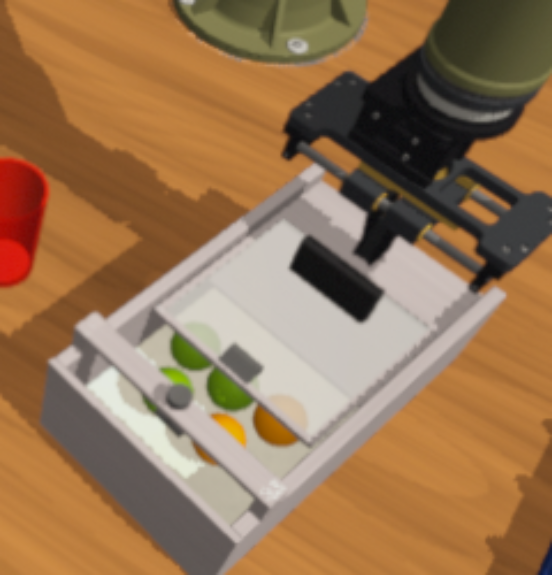

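The picture shows the closed fingers just behind the handle (at 375,235), with nothing touching. Now I push.

Emit:
jog_arm:
  increments:
    - {"tx":-10,"ty":-3,"tz":2,"wx":0,"wy":0,"wz":0,"gripper":0}
    - {"tx":-20,"ty":-6,"tz":2,"wx":0,"wy":0,"wz":0,"gripper":0}
    - {"tx":-28,"ty":-7,"tz":2,"wx":0,"wy":0,"wz":0,"gripper":0}
    - {"tx":-38,"ty":-7,"tz":2,"wx":0,"wy":0,"wz":0,"gripper":0}
    - {"tx":-50,"ty":-7,"tz":2,"wx":0,"wy":0,"wz":0,"gripper":0}

```text
time: 2.52
position: [0.4343, 0.2424, 0.1144]
tool_rot: [-0.341, -3.123, -0.002]
ft_force: [-4.2, 1.4, 3.2]
grip_width: 0.002
grip_force: 1.5
```

Emit:
jog_arm:
  increments:
    - {"tx":-10,"ty":0,"tz":0,"wx":0,"wy":0,"wz":0,"gripper":0}
    - {"tx":-20,"ty":0,"tz":0,"wx":0,"wy":0,"wz":0,"gripper":0}
    - {"tx":-30,"ty":0,"tz":0,"wx":0,"wy":0,"wz":0,"gripper":0}
    - {"tx":-40,"ty":0,"tz":0,"wx":0,"wy":0,"wz":0,"gripper":0}
    - {"tx":-50,"ty":0,"tz":0,"wx":0,"wy":0,"wz":0,"gripper":0}

```text
time: 2.93
position: [0.4818, 0.2315, 0.1134]
tool_rot: [-0.341, -3.12, 0.001]
ft_force: [-12.2, 1.2, 9.5]
grip_width: 0.004
grip_force: 6.2
```

```bash
python3 - <<'E'
from h import *
im=vision.get_image("scene"); cv2.imwrite("pics/s3.png",cv2.resize(im["color"][80:330,300:540],None,fx=2.3,fy=2.3))
goal([.5093,.2249,.112])
E
```

```text
2.9833 [0.4835 0.2311 0.1134] [-2.1  1.6  1. ] 0.0053994185622620715 toolx [-0.976  0.217  0.002]
shift mm [-26.5  -0.4   1.4] yaw err -0.0015971891779898717
```

View pics/s3.png

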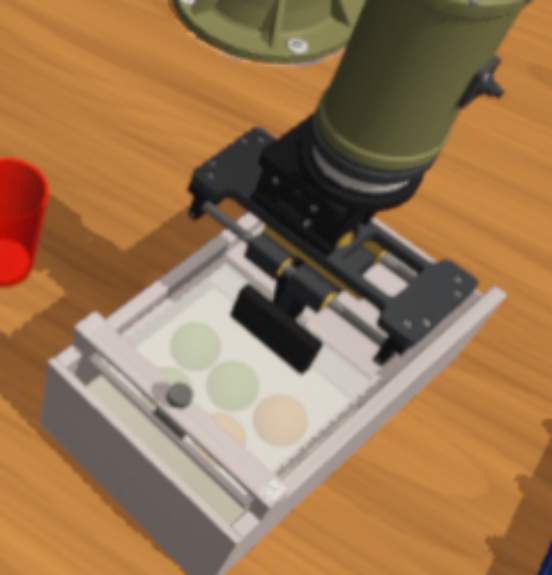

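The guard's leading edge has reached the bridge (180,420), so about 26 mm remains, matching the computed value.

Emit:
jog_arm:
  increments:
    - {"tx":-6,"ty":0,"tz":0,"wx":0,"wy":0,"wz":0,"gripper":0}
    - {"tx":-12,"ty":0,"tz":0,"wx":0,"wy":0,"wz":0,"gripper":0}
    - {"tx":-18,"ty":0,"tz":0,"wx":0,"wy":0,"wz":0,"gripper":0}
    - {"tx":-23,"ty":0,"tz":0,"wx":0,"wy":0,"wz":0,"gripper":0}
    - {"tx":-26,"ty":0,"tz":0,"wx":0,"wy":0,"wz":0,"gripper":0}

```text
time: 3.4
position: [0.5052, 0.2262, 0.1132]
tool_rot: [-0.34, -3.116, 0.001]
ft_force: [-16.2, 1.9, 11.5]
grip_width: 0.004
grip_force: 8.3
```

Emit:
jog_arm:
  increments:
    - {"tx":-1,"ty":0,"tz":0,"wx":0,"wy":0,"wz":0,"gripper":0}
    - {"tx":-2,"ty":0,"tz":0,"wx":0,"wy":0,"wz":0,"gripper":0}
    - {"tx":-2,"ty":0,"tz":0,"wx":0,"wy":0,"wz":0,"gripper":0}
    - {"tx":-3,"ty":0,"tz":0,"wx":0,"wy":0,"wz":0,"gripper":0}
    - {"tx":-3,"ty":0,"tz":0,"wx":0,"wy":0,"wz":0,"gripper":0}

```text
time: 3.82
position: [0.5052, 0.2262, 0.1132]
tool_rot: [-0.337, -3.112, 0.003]
ft_force: [-18.3, -0.2, 12.8]
grip_width: 0.006
grip_force: 8.9
```

Emit:
jog_arm:
  increments:
    - {"tx":-1,"ty":0,"tz":0,"wx":0,"wy":0,"wz":0,"gripper":0}
    - {"tx":-2,"ty":0,"tz":0,"wx":0,"wy":0,"wz":0,"gripper":0}
    - {"tx":-3,"ty":0,"tz":0,"wx":0,"wy":0,"wz":0,"gripper":0}
    - {"tx":-4,"ty":0,"tz":0,"wx":0,"wy":0,"wz":0,"gripper":0}
    - {"tx":-4,"ty":0,"tz":0,"wx":0,"wy":0,"wz":0,"gripper":0}

```text
time: 4.23
position: [0.5052, 0.2262, 0.1132]
tool_rot: [-0.334, -3.104, 0.004]
ft_force: [-27.6, 1.9, 20.2]
grip_width: 0.004
grip_force: 13.6
```

```bash
python3 - <<'E'
from h import *
im=vision.get_image("scene"); cv2.imwrite("pics/s4.png",cv2.resize(im["color"][150:330,310:490],None,fx=3.3,fy=3.3))
goal([.5093,.2249,.112])
E
```

```text
4.2833 [0.5053 0.2262 0.1132] [-28.5  -0.   20. ] 0.0018690420461520553 toolx [-0.977  0.213  0.019]
shift mm [-4.2 -0.4  1.1] yaw err 0.002466803093805675
```

View pics/s4.png

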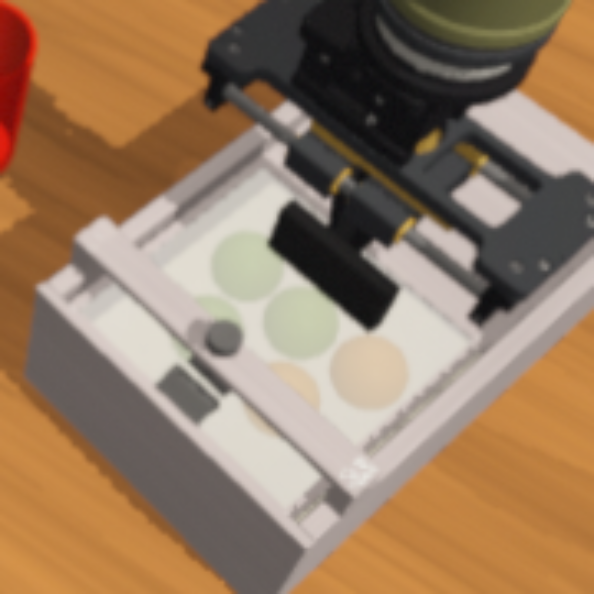

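The frame's front edge is now against the far wall and the ramp block (187,393) is past the bridge: a rigid stop at 28 N. I back off and check that it holds.

Emit:
jog_arm:
  increments:
    - {"tx":6,"ty":0,"tz":0,"wx":0,"wy":0,"wz":0,"gripper":0}
    - {"tx":16,"ty":0,"tz":0,"wx":0,"wy":0,"wz":0,"gripper":0}
    - {"tx":30,"ty":0,"tz":0,"wx":0,"wy":0,"wz":0,"gripper":0}
    - {"tx":50,"ty":0,"tz":-15,"wx":0,"wy":0,"wz":0,"gripper":0}
    - {"tx":60,"ty":0,"tz":-50,"wx":0,"wy":0,"wz":0,"gripper":0}

```text
time: 4.7
position: [0.4526, 0.2355, 0.1594]
tool_rot: [-0.34, -3.117, 0.01]
ft_force: [-0.3, -0.2, 0.0]
grip_width: 0.006
grip_force: 0.0
```

Emit:
jog_arm:
  increments:
    - {"tx":15,"ty":0,"tz":-35,"wx":0,"wy":0,"wz":0,"gripper":0}
    - {"tx":30,"ty":0,"tz":-70,"wx":0,"wy":0,"wz":0,"gripper":0}
    - {"tx":30,"ty":0,"tz":-90,"wx":0,"wy":0,"wz":0,"gripper":0}
    - {"tx":30,"ty":0,"tz":-90,"wx":0,"wy":0,"wz":0,"gripper":0}
    - {"tx":30,"ty":0,"tz":-90,"wx":0,"wy":0,"wz":0,"gripper":0}

```text
time: 5.12
position: [0.4285, 0.2437, 0.2549]
tool_rot: [0.342, 3.118, 0.004]
ft_force: [0.7, -1.0, 0.3]
grip_width: 0.008
grip_force: 0.0
```

```bash
python3 - <<'E'
from h import *
im=vision.get_image("scene"); cv2.imwrite("pics/s5.png",cv2.resize(im["color"][110:330,130:520],None,fx=2,fy=2))
x0,y0,x1,y1=385,195,445,255
g=im["color"][y0:y1,x0:x1].max(2); k,l,s,c=cv2.connectedComponentsWithStats((g<60).astype(np.uint8)); i=1+s[1:,4].argmax()
print(s[i],c[i]+[x0,y0],ray(im,c[i]+[x0,y0],.114).round(3))
goal([.3,.26,.3])
E
```

```text
[  9  15  38  38 621] [412.25603865 228.57165862] [0.517 0.227 0.114]
5.1667 [0.4277 0.2432 0.2533] [-1.3  0.3 -0.4] 0.005516345338558461 toolx [-0.976  0.217 -0.002]
shift mm [128.2 -11.3 -46.9] yaw err -0.0018342287009475433
```

View pics/s5.png

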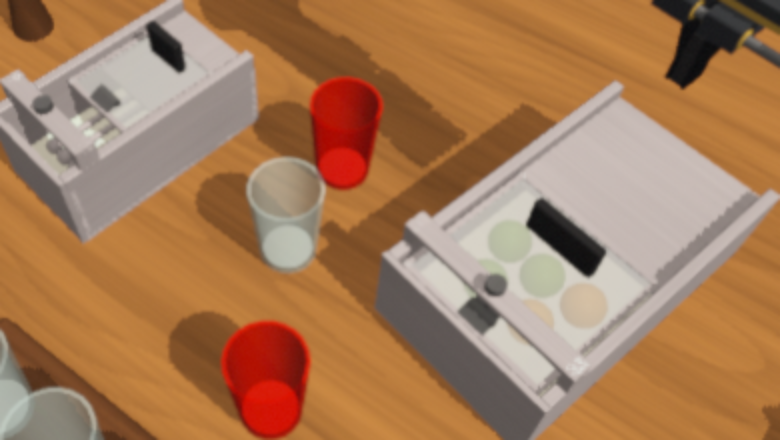

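The guard stayed shut, with the handle at (412,228) in the full picture and the ramp block past the roller. The glass and the shorter case haven't moved. One numeric check for drift, then I hand in.

```bash
python3 - <<'E'
from h import *
def m():
    im=vision.get_image("scene"); x0,y0,x1,y1=385,195,445,255
    g=im["color"][y0:y1,x0:x1].max(2); k,l,s,c=cv2.connectedComponentsWithStats((g<60).astype(np.uint8)); i=1+s[1:,4].argmax()
    return c[i]+[x0,y0]
a=m()
for _ in range(10): b=m()
print(a,b)
if np.abs(np.array(b)-[412.26,228.57]).max()<.7: print(ctrl.close_job())
E
```

```text
[412.24758842 228.58038585] [412.25603865 228.57165862]
the job is handed in; nothing more can be done
None
```

I pushed the longer case's guard home to its stop and it held shut untouched with no measurable drift; in the pictures the shorter case is still open and the glass has not moved, and the job is handed in (no verdict was returned).

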